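# Load a tree-core tray and pull the sprung measuring carriage to the index

## Robot

A 6-joint arm with a two-finger parallel gripper is mounted at the origin on the work surface. World frame = base frame: x ahead of the robot, y to its left, z up, the work surface at z = 0. Lengths are in m, angles in degrees, forces in N, time in s.
With the tool pointing down it reaches from about 0.35 to 0.875 m from the base axis. Payload 4.2 kg.
Tool frame: the origin (TCP) lies on the mounting face of the last link; the fingertips stand 182 mm ahead of it and the grasp point (between the pads) lies 164 mm ahead of it (r.tcp_to_grasp is the distance from the TCP to the grasp point, in m); z points along the fingers, y is the line along which they close (so a half turn about z gives the same grasp; the last joint's range is limited). The gripper opens to 87 mm and grips with 3 to 60 N. Pads are 19 mm wide; open, the fingers measure 117 mm over their backs; the gripper's body (75 mm by 190 mm) begins 51 mm behind the grasp point.
Start: joints at [-50.042, 22.042, 0.453, 0, -68.411, -14.817], TCP at [0.266, -0.566, 0.405] pointing down, gripper open.
Joint ranges: [-179.83, 179.83], [-69.29, 118.12], [-61.27, 80.66], [-181.25, 117.63], [-171.15, -9.14], [-177.46, 177.46]. Speed limits (degrees/s): [159.86, 159.86, 180, 180, 180, 180].

## Interface

Orientations are given as a 3x3 rotation matrix whose columns are the frame's x, y, z axes.
In Python, from station import sense, eyes, r gives the robot as it stands.
- The arm moves only by the tool jog_arm, never from a script. Its argument "increments" is a list of rows, each a list of 4 numbers: the shift along the tool's x, y, z normalised to -1 to 1, where 1 is 0.02 m, then the turn about the tool's z normalised to -1 to 1, where 1 is 0.08 rad. A call has 1 to 10 rows; each row shifts and turns the commanded pose from where the row before left it, along the tool's axes as they then stand; what a row does not reach is not made up. A row lasts 1/10 s, in which the tool goes at most 50 mm and 8.59 degrees, less where a joint would pass 70% of its speed; a pose out of reach is approached as far as the arm can. A call with a number of a shift or a turn outside -1 to 1 is refused whole. A call with a gripper value outside its range is refused whole. "grip" is the finger opening in mm, from 0 to 87, set as the call begins (left out, the last holds). The fingers move at their own pace and stop on an object; the grip force is fixed at half the most. Time passes only in rows, so rows that do not move let the fingers close. It gives the time, the measured TCP pose, the force, the opening and the grip force at its end, in the units of the state.
- sense(): the state, without advancing time (a new reading comes with each control period).
- eyes.capture(name): name is "side" or "top"; returns the picture (480x640x3 uint8, blue, green, red); there is no depth.
- eyes.get_calibration(name): a dict with "camera_matrix" (3x3 intrinsics, pixels), "R" (3x3) and "t" (3): a world point X has camera coordinates R X + t. Camera axes: x right, y down, z forward; pixel columns grow to the right and rows downward; lengths in m; the calibration is good to about 2 mm. A picture is of the moment at which its call begins. get_calibration takes no time and is no camera call.
- r.finish_job(): hands the job in; it is judged then, once.
Trained networks look in the newest picture that a camera, given by its name, has taken for a name from the list of things; names that differ only in an ending like _2 or _b are one class to them, and where a whole thing is asked for, a point or a joint stands for the part that bears it (a point fixed in the world has none). Each returns a list of dicts, best first, with "conf" (0 to 1); they miss things now and then, are a little off and sometimes report something else, mostly with a low value. They report only what shows in the picture. A call takes as long as a camera call.
- eyes.spot_in(camera, name): "centre" ([x, y, z] in m, in world coordinates, good to about 4 mm: the middle of the surface that is visible of it).
- eyes.outline_of(camera, name): "mask" (480x640 bool, what is visible of it).
The state is a dict: "time_s": time; "joints": joint angles; "joint_velocities": joint speeds; "effort": joint torques, N m; "tcp_pos": TCP position; "ee_rot": TCP orientation; "wrist_force": force on the tool from outside, world axes, zero at the start; "moment": the same for the moment, N m; "gripper_width": opening from 0.0 (shut) to 1.0 (fully open); "gripper_force": force on a finger pad.
Only numpy, scipy, OpenCV 4.12 (cv2) and the standard library are available. Lean on these libraries where they do the work, as an engineer would, in place of code of your own. Each camera call takes 0.05 s, during which the arm holds its last target. There are 200 camera calls.

## Task

Take the tray of wooden core mounts from under the low shelf and slide it fully home into the slot of the measuring stage's carriage, plain end first with its fin left outside, keeping both mounts in the tray. Then pull the sprung carriage out along the stage until its pointer stands level with the index on the scale, hold it there for a second, and ease it back to its rest without letting it snap. Do not shift the index, nor knock the jar, cup or mouse about.

Things in the scene. Friction and masses are not known exactly. Their poses are not given: they have to be found in the camera images.
- stage: measuring stage fixed to the desk, aluminium bed with top at 32 mm. Origin on the desk; bed spans x -55..+85, y -105..+175 mm, black wheel (68 mm diameter, top at 70 mm) upright on its +y end, y 175..205. The carriage is pulled along the stage's +y; the tray goes in along its +x; a white scale strip runs along the +x edge.
- carriage (a joint): how far the carriage is pulled out, m: 0 at rest, at most 0.125, growing along the stage's +y. A spring draws it back: about 3 N at rest, rising to 10 N at 0.1 m; moving mass about 0.5 kg plus the tray.
- seat (a point): on the slot floor, where the tray's origin lies when fully home; axes as the stage's, moves with the carriage. Carriage 90 (x) x 84 (y) mm, x -23.5..+66.5 from here. Slot open only to -x, 64 mm wide, 20.5 mm from floor to clear roof (4 mm thick), floor 40 mm above the desk, back stop at x +62.5 mm; flared guides and a lead-in lip stand 10 mm out of the mouth.
- pull_post (a point): grip height on the upright steel pull post on the carriage's +y side: 16 x 16 mm square, standing from 40 to 92 mm above the desk; this point is on its axis 72 mm above the desk, axes as the stage's. 21 mm are free between post and carriage wall.
- pointer (a point): tip of the short dark pointer on the carriage's +x side, over the scale, axes as the stage's.
- index (a joint): setting of the index along the scale, m: the carriage joint value at which the pointer is level with the index. Not to be moved.
- index_tip (a point): tip of the index, a small dark sliding block with a nib on the scale strip, axes as the stage's; the pointer is level with it when both have the same y in the stage's frame.
- riser: low wooden shelf fixed to the desk: roof with underside at 52 mm, top at 60 mm, on two side walls 10 mm thick. Origin on the desk under the middle of the roof's front edge; roof spans x 0..+120, y -95..+95 mm; open to -x and +x. A stack of paper (top at 86 mm) lies on the roof beyond x = +70 mm.
- tray: aluminium tray 125 (x) x 60 (y) mm, about 0.25 kg. Origin: centre of its underside. Open box part x -22.5..+62.5 mm, walls 16 mm high, 4 mm thick; its +x end is the plain end. Flat tongue x -62.5..-22.5 mm, 4 mm thick, carries the fin. Starts on the desk, fin end under the riser's roof, about 65 mm of the plain end showing towards the robot.
- tray_fin (a point): grip point on the tray's fin, an upright plate 28 (x) x 12 (y) mm, from 4 to 46 mm above the tray's underside; this point is on its middle, 30 mm above the underside and 48.5 mm from the tray's origin towards -x; axes as the tray's.
- mount_a: wooden core mount 70 x 20 x 11 mm lying loose in the tray; origin: centre of its underside, long axis x
- mount_b: the other wooden core mount, same size, beside the first
- jar: bystander: closed jar, 64 mm diameter, 130 mm tall; origin: centre of its underside
- cup: bystander: white cup, 76 mm diameter at the rim, 90 mm tall; origin: centre of its underside
- mouse: bystander: black computer mouse 105 x 60 x 34 mm; origin: centre of its underside

How it is judged:
By the outcome, as a careful person would: the job done as asked, in the order asked, and still so for the second after the job is handed in, with the robot touching nothing.
It also fails if it takes over 72 s, if anything falls off the work surface, if the arm or the gripper's body presses on something with over 40 N, if the wrist force passes 120 N, or if a joint passes its speed limit or range.

## Working session

There is one attempt and no reset: what is moved stays moved. The work goes in short steps, Python scripts to look and compute and a tool call to move; the robot and the scene stay as the last step left them, time stands still between calls to the robot, and variables do not carry over. Pictures are saved under pics/ and viewed, at most 10 in all, crops included, and the job is handed in when it is done.

Besides the shell and the picture viewer there is one more tool, called after ">>>" as name([rows], argument=value, ...), one row to a line, values as JSON. jog_arm: Moves the arm, as the interface text tells. Its arguments: {"type":"object","properties":{"increments":{"type":"array"},"grip":{"type":"number"}},"required":["increments"]}

```bash
ls; mkdir -p pics; python3 - <<'E'
from station import sense, eyes, r
import cv2,numpy as np
np.set_printoptions(precision=4,suppress=True)
s=sense();print(s['time_s'],s['tcp_pos'],s['ee_rot'])
for c in('side','top'):
    im=eyes.capture(c);cv2.imwrite(f'pics/{c}0.png',im)
    k=eyes.get_calibration(c);print(c,k['camera_matrix'],k['R'],k['t'])
    for n in['stage','carriage','seat','pull_post','pointer','index','index_tip','riser','tray','tray_fin','mount_a','jar','cup','mouse']:
        print(c,n,[(np.round(d['centre'],4).tolist(),round(d['conf'],2)) for d in eyes.spot_in(c,n)[:2]])
E
```

```text
pics
0.0 [ 0.2655 -0.5656  0.4037] [[-0.9053 -0.4247 -0.001 ]
 [-0.4247  0.9053  0.0019]
 [ 0.0001  0.0022 -1.    ]]
side [[477.5022   0.     323.9852]
 [  0.     477.5022 233.2233]
 [  0.       0.       1.    ]] [[-0.9371 -0.3488 -0.0121]
 [-0.245   0.6819 -0.6892]
 [ 0.2486 -0.6429 -0.7245]] [0.4913 0.1868 1.0012]
side stage [([0.6118, 0.2677, 0.032], 0.56)]
side carriage [([0.6041, 0.1805, 0.0616], 0.75)]
side seat [([0.5877, -0.2223, 0.0169], 0.73), ([0.6076, 0.1774, 0.0662], 0.69)]
side pull_post [([0.5695, -0.1848, 0.013], 0.61), ([0.6037, 0.1768, 0.06], 0.59)]
side pointer [([0.6049, 0.1802, 0.065], 0.94)]
side index [([0.6961, 0.2453, 0.0405], 0.64), ([0.6061, 0.182, 0.0636], 0.21)]
side index_tip [([0.696, 0.2475, 0.0443], 0.4)]
side riser [([0.662, -0.1826, 0.0609], 0.64)]
side tray [([0.5733, -0.1783, 0.0137], 0.58), ([0.3649, -0.0216, 0.0299], 0.28)]
side tray_fin [([0.5716, -0.1818, 0.0099], 0.64)]
side mount_a [([0.5832, -0.1985, 0.0146], 0.54), ([0.5852, -0.2201, 0.0161], 0.5)]
side jar [([0.4428, -0.3536, 0.0818], 0.73)]
side cup [([0.4265, 0.392, 0.052], 0.78)]
side 
[... 421 characters left out ...]
-0.3666, 0.1317], 0.57)]
top pull_post [([0.6095, 0.1616, 0.0669], 0.89), ([0.6249, 0.2357, 0.0299], 0.24)]
top pointer [([0.6084, 0.1666, 0.0676], 0.58)]
top index [([0.692, 0.2397, 0.0475], 0.42), ([0.6229, 0.2358, 0.03], 0.39)]
top index_tip [([0.6919, 0.2439, 0.0441], 0.37)]
top riser [([0.6604, -0.2151, 0.062], 0.88)]
top tray [([0.5683, -0.2134, 0.0131], 0.74)]
top tray_fin [([0.565, -0.2151, 0.0172], 0.82), ([0.6126, 0.169, 0.0636], 0.27)]
top mount_a [([0.5793, -0.2243, 0.0172], 0.76)]
top jar [([0.445, -0.3643, 0.1294], 0.86), ([0.5665, -0.2169, 0.0128], 0.28)]
top cup [([0.4206, 0.4132, 0.0526], 0.57)]
top mouse [([0.3697, -0.0351, 0.0335], 0.62), ([0.6615, -0.2137, 0.0621], 0.27)]
```

View pics/top0.png

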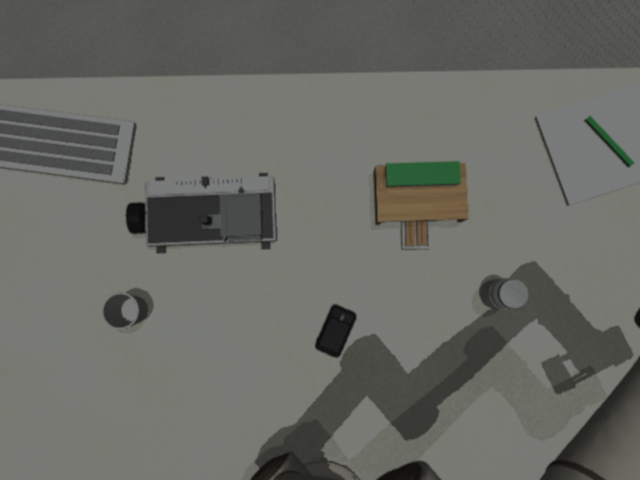

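View pics/side0.png

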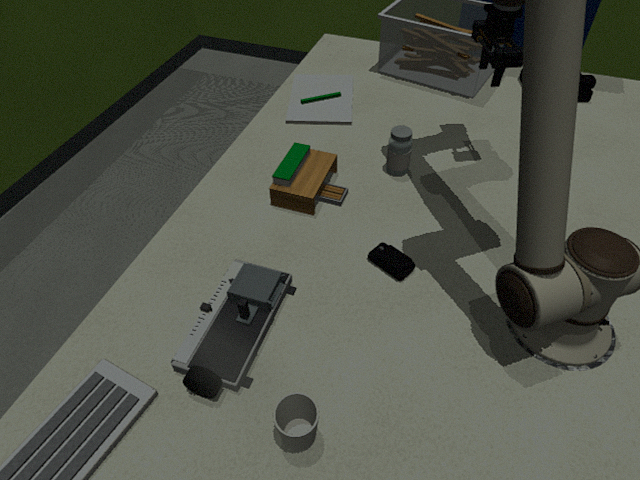

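The top view shows the stage at about (210,212) with its wheel to the left (world +y). The tray sticks out of the riser at (415,234), plain end towards the robot. Both frames line up roughly with the world axes. Next I'll look at enlarged crops.

```bash
python3 - <<'E'
import cv2,numpy as np
t=cv2.imread('pics/top0.png');s=cv2.imread('pics/side0.png')
def c(im,x,y,w,h,W):
    o=cv2.resize(im[y:y+h,x:x+w],None,fx=W,fy=W,interpolation=cv2.INTER_CUBIC);return np.clip(o.astype(float)*1.6,0,255).astype('uint8')
a=c(t,120,165,160,100,5);b=c(s,165,250,160,150,4)
b2=c(s,262,140,95,80,4)
a2=c(t,370,155,105,100,4)
cv2.imwrite('pics/z1.png',a)
cv2.imwrite('pics/z2.png',b)
o=np.zeros((400,800,3),'uint8');o[:320,:380]=b2;o[:400,380:800]=a2
cv2.imwrite('pics/z3.png',o)
E
```

```text
(no output)
```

View pics/z1.png

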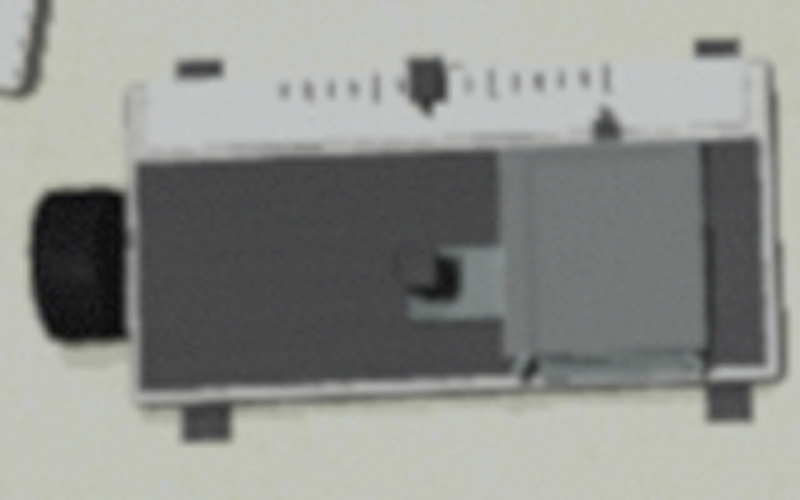

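View pics/z2.png

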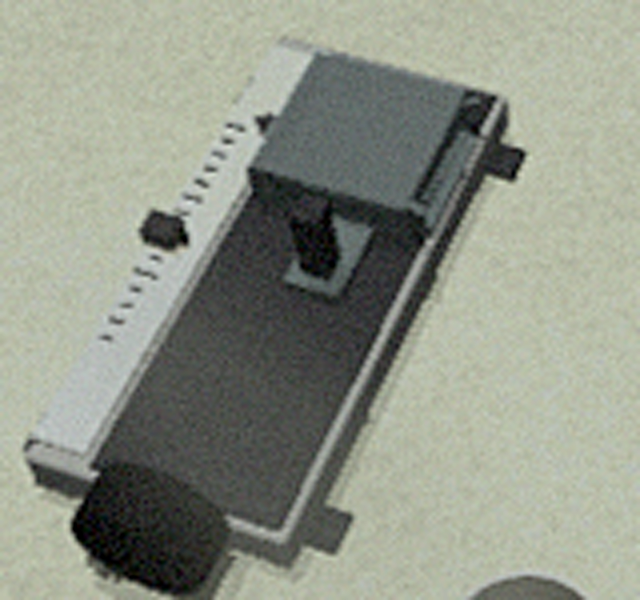

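View pics/z3.png

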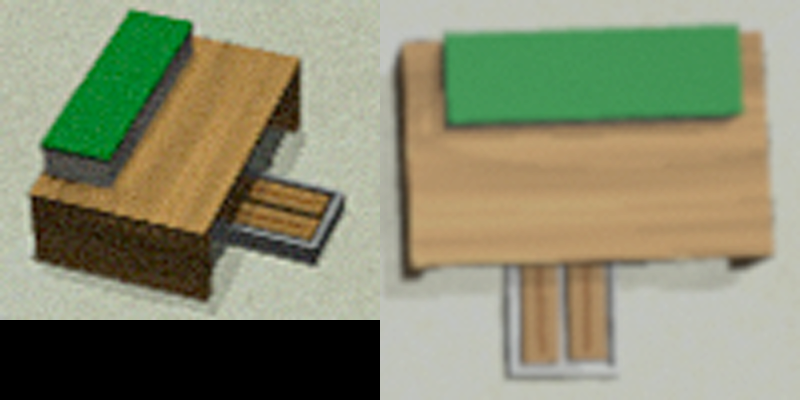

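z1 shows the bed corners at (135,90), (768,62), (780,380) and (134,403), the carriage roof at 500–705, the index at (430,110), the pointer at (606,108) and the post top at about (418,265). z2 and z3 show the same things from the side, plus the tray's plain end at (507,377)–(614,375). Next I'll fit the poses from these pixels.

```bash
cat > h.py <<'E'
from station import sense, eyes, r
import cv2,numpy as np
from scipy.optimize import least_squares
np.set_printoptions(precision=4,suppress=True)
K={c:eyes.get_calibration(c) for c in('top','side')}
def proj(c,X):
    k=K[c];p=(np.asarray(X)@k['R'].T+k['t'])@k['camera_matrix'].T;return p[...,:2]/p[...,2:]
def un(z,f,x0,y0): return (np.asarray(z,float)+.5)/f-.5+[x0,y0]
def Rz(a): return np.array([[np.cos(a),-np.sin(a),0],[np.sin(a),np.cos(a),0],[0,0,1]])
def fit(obs,p0):
    "obs: list of (cam, local xyz, pixel); fits x,y,z-offset,yaw"
    f=lambda p:np.concatenate([proj(c,Rz(p[3])@np.array(l)+p[:3])-px for c,l,px in obs])
    s=least_squares(f,p0,loss='soft_l1');return s.x,f(s.x).reshape(-1,2)
def tri(pt,ps,p0=(.6,.2,.05)):
    s=least_squares(lambda X:np.r_[proj('top',X)-pt,proj('side',X)-ps],p0);return s.x,s.fun
E
python3 - <<'E'
from h import *
T=lambda x,y:un((x,y),5,120,165); S=lambda x,y:un((x,y),4,165,250)
T3=lambda x,y:un((x-380,y),4,370,155); S3=lambda x,y:un((x,y),4,262,140)
z=.032
o=[('top',(.085,.175,z),T(130,88)),('top',(.085,-.105,z),T(768,62)),('top',(-.055,-.105,z),T(780,378)),('top',(-.055,.175,z),T(134,403)),
('side',(.085,.175,z),S(27,447)),('side',(.085,-.105,z),S(285,42)),('side',(-.055,-.105,z),S(507,98)),('side',(-.055,.175,z),S(285,540))]
p,e=fit(o,[.6,.2,0,0]);print('stage',p,np.degrees(p[3]));print(e)
R=Rz(p[3])
z=.0645
a=.0665;b=-.0235;w=.042
o=[('top',(a,w,z),T(500,152)),('top',(a,-w,z),T(703,142)),('top',(b,-w,z),T(706,354)),('top',(b,w,z),T(505,357)),
('side',(a,w,z),S(250,172)),('side',(a,-w,z),S(318,52)),('side',(b,-w,z),S(466,88)),('side',(b,w,z),S(420,212))]
q,e=fit(o,[.6,.2,0,0]);print('seat',q,np.degrees(q[3]),'in stage',R.T@(q[:3]-p[:3]));print(e)
for n,t,s in [('posttop',T(416,265),S(312,205)),('index',T(430,113),S(187,240)),('pointer',T(606,108),S(258,122))]:
    X,e=tri(t,s);print(n,X,e,R.T@(X-p[:3]))
o=[('top',(0,-.095,.06),T3(772,257)),('top',(0,.095,.06),T3(410,265)),('side',(0,-.095,.06),S3(300,60)),('side',(0,.095,.06),S3(210,237))]
q,e=fit(o,[.6,-.2,0,0]);print('riser',q,np.degrees(q[3]));print(e)
o=[('top',(-.0625,-.03,.016),T3(615,375)),('top',(-.0625,.03,.016),T3(507,378)),('side',(-.0625,-.03,.016),S3(345,191)),('side',(-.0625,.03,.016),S3(319,249))]
q,e=fit(o,[.6,-.2,0,0]);print('tray',q,np.degrees(q[3]));print(e)
for c in('top','side'):
  for n in('jar','cup','mouse'):
    m=eyes.outline_of(c,n)[0]['mask'];y,x=np.nonzero(m);print(c,n,x.min(),x.max(),y.min(),y.max())
E
```

```text
stage [ 0.6179  0.1949 -0.0058  0.0211] 1.2109613819191678
[[-0.2886 -1.2642]
 [ 0.8503 -1.089 ]
 [ 0.4868 -0.1685]
 [-0.3949 -0.1382]
 [-0.379   2.4991]
 [ 0.4229 -1.4351]
 [ 1.452  -0.1893]
 [ 0.8204  1.5367]]
seat [ 0.5951  0.1599 -0.0026  0.0405] 2.3215233660398473 in stage [-0.0235 -0.0345  0.0032]
[[-0.403  -0.5543]
 [-1.1041 -0.8734]
 [ 0.3754 -0.7581]
 [ 0.4009  0.9727]
 [ 0.6856 -0.5065]
 [ 0.671  -0.1651]
 [ 2.0238  0.5222]
 [-1.643   0.3413]]
posttop [0.6068 0.2323 0.0931] [ 0.0309  0.0765 -0.0783 -0.0098] [-0.0103  0.0377  0.0989]
index [0.6828 0.2394 0.0347] [-0.297  -0.6849  0.7083  0.1014] [0.0658 0.0431 0.0405]
pointer [0.6818 0.1623 0.0415] [-0.2047 -0.4878  0.5287  0.0714] [ 0.0632 -0.0339  0.0473]
riser [ 0.5992 -0.2207 -0.0018  0.0157] 0.9003649051818605
[[ 0.1012 -0.674 ]
 [-0.1169  0.3531]
 [ 1.1143  0.064 ]
 [-0.4638  0.037 ]]
tray [ 0.605  -0.2083  0.0027  0.0201] 1.153126567525882
[[ 0.2949 -0.5211]
 [-0.5308 -0.2253]
 [ 0.6783  0.0708]
 [ 0.3143  0.0275]]
top jar 480 528 278 310
top cup 102 148 292 329
top mouse 316 355 306 357Traceback (most recent call last):
  File "<stdin>", line 22, in <module>
IndexError: list index out of range
```

>>> jog_arm([
  [0,0,0,1],
  [0,0,0,1],
  [0,0,0,1],
  [0,0,0,1],
  [0,0,0,1],
  [0,0,0,0.232],
], grip=87)

```text
time_s: 2.3
tcp_pos: [0.2655, -0.5658, 0.4047]
ee_rot: [[-1.0, -0.019, -0.0], [-0.019, 1.0, 0.0], [0.0, 0.0, -1.0]]
wrist_force: [-0.3, -0.9, -0.2]
gripper_width: 0.998
gripper_force: 0.0
```

>>> jog_arm([
  [-0.843,0.974,0,0],
  [-0.843,0.974,0,0],
  [-0.843,0.974,0,0],
  [-0.843,0.974,0,0],
  [-0.843,0.974,0,0],
  [-0.843,0.974,0,0],
  [-0.843,0.974,0,0],
  [-0.843,0.974,0,0],
  [-0.843,0.974,0,0],
])

```text
time_s: 3.2
tcp_pos: [0.4143, -0.3865, 0.4049]
ee_rot: [[-1.0, -0.022, 0.0], [-0.022, 1.0, -0.0], [-0.0, -0.0, -1.0]]
wrist_force: [0.0, 0.7, 0.3]
gripper_width: 1.003
gripper_force: 0.0
```

>>> jog_arm([
  [-0.843,0.974,0,0],
  [-0.843,0.974,0,0],
  [-0.843,0.974,0,0],
  [-0.843,0.974,0,0],
  [-0.843,0.974,0,0],
  [-0.843,0.974,0,0],
  [-0.843,0.974,0,0],
  [-0.843,0.974,0,0],
  [-0.843,0.974,0,0],
  [0,0,0,0],
])

```text
time_s: 4.2
tcp_pos: [0.5635, -0.2071, 0.4045]
ee_rot: [[-1.0, -0.025, 0.001], [-0.025, 1.0, 0.0], [-0.001, 0.0, -1.0]]
wrist_force: [-0.3, 0.2, -0.1]
gripper_width: 1.001
gripper_force: 0.0
```

>>> jog_arm([
  [0,0,1,0],
  [0,0,1,0],
  [0,0,1,0],
  [0,0,1,0],
  [0,0,1,0],
  [0,0,1,0],
  [0,0,1,0],
  [0,0,1,0],
  [0,0,0.6,0],
  [0,0,0,0],
])

```text
time_s: 5.2
tcp_pos: [0.5611, -0.2093, 0.231]
ee_rot: [[-1.0, -0.02, -0.004], [-0.02, 1.0, 0.001], [0.004, 0.001, -1.0]]
wrist_force: [-0.1, -0.4, 1.1]
gripper_width: 1.002
gripper_force: 0.0
```

```bash
python3 - <<'E'
from h import *
o=[]
for c,x,y,w,h in(('top',370,155,105,100),('side',262,140,95,80)):
    im=eyes.capture(c)[y:y+h,x:x+w];im=cv2.resize(im,(400,380));o.append(np.clip(im*1.6,0,255))
cv2.imwrite('pics/g1.png',np.hstack(o))
E
```

```text
[ WARN:0@2.676] global loadsave.cpp:1063 imwrite_ Unsupported depth image for selected encoder is fallbacked to CV_8U.
```

View pics/g1.png

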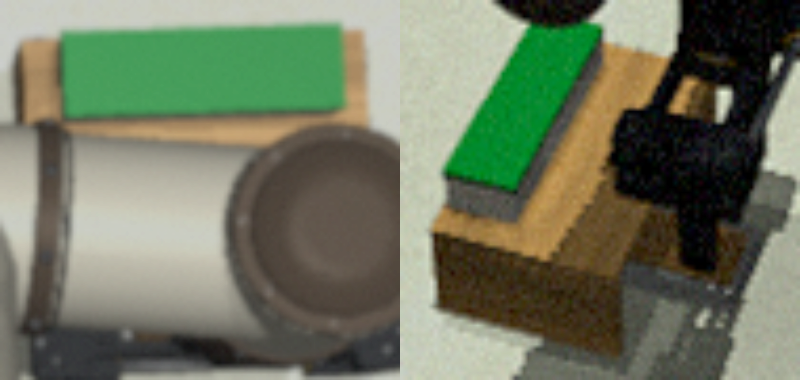

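The side crop shows the near finger at about (700,265), just over the tray's +y wall. The gripper body is clear of the riser. I'll shift 7 mm towards the robot, go down and close.

>>> jog_arm([
  [0.35,0,0.5,0],
  [0,0,0.5,0],
  [0,0,0.5,0],
  [0,0,0.3,0],
  [0,0,0.2,0],
  [0,0,0.2,0],
  [0,0,0,0],
])

```text
time_s: 6.0
tcp_pos: [0.5548, -0.2091, 0.1882]
ee_rot: [[-1.0, -0.02, -0.001], [-0.02, 1.0, 0.0], [0.001, 0.0, -1.0]]
wrist_force: [-0.3, -0.5, 0.2]
gripper_width: 0.998
gripper_force: 0.0
```

>>> jog_arm([
  [0,0,0,0],
  [0,0,0,0],
  [0,0,0,0],
  [0,0,0,0],
  [0,0,0,0],
  [0,0,0,0],
], grip=40)

```text
time_s: 6.6
tcp_pos: [0.5549, -0.2093, 0.189]
ee_rot: [[-1.0, -0.02, 0.0], [-0.02, 1.0, -0.0], [-0.0, -0.0, -1.0]]
wrist_force: [-0.2, -0.6, 1.4]
gripper_width: 0.686
gripper_force: 29.9
```

>>> jog_arm([
  [0.2,0,0,0],
  [0.4,0,0,0],
  [0.6,0,0,0],
  [0.6,0,0,0],
  [0.6,0,0,0],
  [0.6,0,0,0],
  [0.6,0,0,0],
  [0.6,0,0,0],
  [0.6,0,0,0],
])

```text
time_s: 7.5
tcp_pos: [0.4581, -0.2112, 0.189]
ee_rot: [[-1.0, -0.02, 0.001], [-0.02, 1.0, -0.0], [-0.001, -0.0, -1.0]]
wrist_force: [2.3, 1.2, 1.4]
gripper_width: 0.689
gripper_force: 29.8
```

>>> jog_arm([
  [0.6,0.2,0,0],
  [0.7,0.2,0,0],
  [0.7,0.2,0,0],
  [0.7,0.2,0,0],
  [0.7,0.2,0,0],
  [0.7,0.2,0,0],
  [0.7,0.2,0,0],
  [0.7,0.2,0,0],
  [0.5,0.1,0,0],
  [0.3,0,0,0],
])

```text
time_s: 8.5
tcp_pos: [0.3314, -0.1796, 0.1889]
ee_rot: [[-1.0, -0.021, 0.0], [-0.021, 1.0, -0.0], [-0.0, -0.0, -1.0]]
wrist_force: [2.8, 0.1, 3.0]
gripper_width: 0.682
gripper_force: 29.8
```

>>> jog_arm([
  [0,0,0,0],
  [0,0,0,0],
  [0,0,0,0],
  [0,0,0,0],
], grip=87)

```text
time_s: 8.9
tcp_pos: [0.3321, -0.1797, 0.1884]
ee_rot: [[-1.0, -0.02, -0.002], [-0.02, 1.0, 0.0], [0.002, 0.0, -1.0]]
wrist_force: [0.4, -0.8, -0.1]
gripper_width: 0.95
gripper_force: 0.0
```

>>> jog_arm([
  [0,0,-1,0],
  [0,0,-1,0],
  [0,0,-1,0],
  [0,0,-1,0],
  [0,0,-1,0],
  [0.5,0,-1,0],
  [1,0,0,0],
  [1,0,0,0],
  [1,0,0,0],
])

```text
time_s: 9.8
tcp_pos: [0.2613, -0.1811, 0.3086]
ee_rot: [[-1.0, -0.02, -0.001], [-0.02, 1.0, 0.0], [0.001, 0.0, -1.0]]
wrist_force: [-0.2, 0.2, 0.4]
gripper_width: 1.0
gripper_force: 0.0
```

```bash
python3 - <<'E'
from h import *
for c in('top','side'):
    im=eyes.capture(c);cv2.imwrite(f'pics/{c}1.png',im)
    for n in('tray','tray_fin','mount_a'):
        print(c,n,[(d['centre'],round(d['conf'],2)) for d in eyes.spot_in(c,n)[:2]])
t=cv2.imread('pics/top1.png');s=cv2.imread('pics/side1.png')
ct=np.round(proj('top',[.497,-.19,.02])).astype(int);cs=np.round(proj('side',[.497,-.19,.02])).astype(int);print(ct,cs)
f=lambda im,c:cv2.convertScaleAbs(cv2.resize(im[c[1]-50:c[1]+50,c[0]-50:c[0]+50],(400,400),interpolation=cv2.INTER_CUBIC),alpha=1.6)
cv2.imwrite('pics/f1.png',np.hstack([f(t,ct),f(s,cs)]))
E
```

```text
top tray [([0.4067, -0.1857, -0.0001], 0.67)]
top tray_fin [([0.4059, -0.183, 0.0093], 0.77)]
top mount_a [([0.3617, -0.1714, 0.0173], 0.91), ([0.3641, -0.1951, 0.0164], 0.68)]
side tray [([0.4079, -0.1739, 0.0143], 0.85)]
side tray_fin [([0.4081, -0.1729, 0.0105], 0.84)]
side mount_a [([0.3707, -0.1882, 0.0155], 0.69), ([0.3598, -0.1709, 0.0162], 0.66)]
[406 270] [359 203]
```

View pics/f1.png

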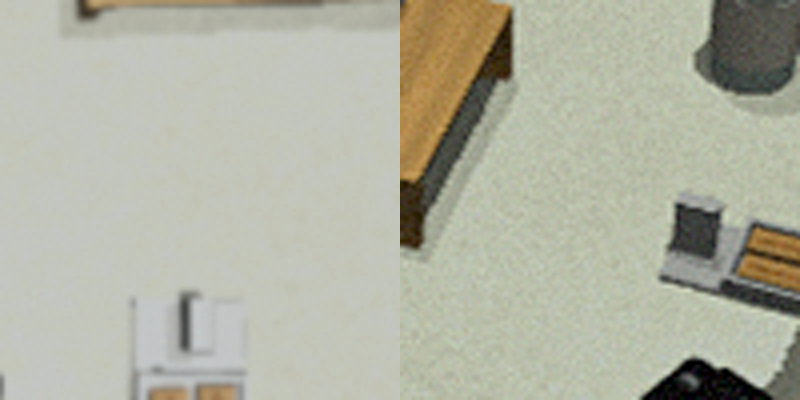

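The crop shows the tray wholly out of the riser, much further than planned because I miscounted. Both mounts are still in it, and the fin's top is at about (200,323) in the top view and (299,200) in the side view. The jar looks untouched.

```bash
python3 - <<'E'
from h import *
print(tri(un((200,323),4,356,220),un((299,200),4,309,153),(.43,-.18,.046)))
print(sense()['time_s'],sense()['tcp_pos'])
E
```

```text
(array([ 0.4323, -0.1818,  0.0482]), array([-0.0825, -0.3104,  0.3842,  0.0168]))
10.2 [ 0.263  -0.1811  0.3087]
```

>>> jog_arm([
  [-1,0,0,0],
  [-1,0,0,0],
  [-1,0,0,0],
  [-1,0,0,0],
  [-1,0,0,0],
  [-1,0,0,0],
  [-1,0,0,0],
  [-1,0,0,0],
  [-0.4,0,0.5,0],
  [0,0,1,0],
])

```text
time_s: 11.2
tcp_pos: [0.4319, -0.1776, 0.2785]
ee_rot: [[-1.0, -0.021, 0.003], [-0.021, 1.0, -0.0], [-0.003, -0.0, -1.0]]
wrist_force: [-0.2, -0.2, -1.0]
gripper_width: 1.002
gripper_force: 0.0
```

>>> jog_arm([
  [0,0,1,0],
  [0,0,1,0],
  [0,0,1,0],
  [0,0,0.8,0],
  [0,0,0.4,0],
  [0,0,0,0],
])

```text
time_s: 11.8
tcp_pos: [0.4296, -0.1777, 0.1933]
ee_rot: [[-1.0, -0.02, -0.004], [-0.02, 1.0, 0.0], [0.004, 0.0, -1.0]]
wrist_force: [-0.0, -1.1, 1.0]
gripper_width: 1.003
gripper_force: 0.0
```

>>> jog_arm([
  [0,0,0,0],
  [0,0,0,0],
  [0,0,0,0],
  [0,0,0,0],
  [0,0,0,0],
  [0,0,0,0],
  [0,0,0,0],
  [0,0,0,0],
], grip=0)

```text
time_s: 12.6
tcp_pos: [0.4302, -0.1777, 0.1948]
ee_rot: [[-1.0, -0.02, 0.0], [-0.02, 1.0, -0.0], [-0.0, -0.0, -1.0]]
wrist_force: [1.4, 0.5, -0.4]
gripper_width: 0.355
gripper_force: 0.0
```

>>> jog_arm([
  [0,0,0,0],
  [0,0,0,0],
  [0,0,0,0],
  [0,0,0,0],
  [0,0,0,0],
])

```text
time_s: 13.1
tcp_pos: [0.4302, -0.1777, 0.1947]
ee_rot: [[-1.0, -0.02, 0.0], [-0.02, 1.0, 0.0], [-0.0, 0.0, -1.0]]
wrist_force: [-0.2, -1.4, 0.3]
gripper_width: 0.132
gripper_force: 30.0
```

>>> jog_arm([
  [0,0,-0.1,0],
  [0,0,-0.2,0],
  [0,0,-0.4,0],
  [0,0,-0.4,0],
  [0,0,-0.4,0],
  [0,0,-0.5,0],
  [0,0,-0.5,0],
  [0,0,-0.5,0],
  [0,0,-0.4,0],
  [0,0,-0.3,0],
])

```text
time_s: 14.1
tcp_pos: [0.4302, -0.1777, 0.2697]
ee_rot: [[-1.0, -0.02, 0.001], [-0.02, 1.0, -0.0], [-0.001, -0.0, -1.0]]
wrist_force: [0.3, 0.0, -2.4]
gripper_width: 0.134
gripper_force: 30.0
```

>>> jog_arm([
  [0,0,0,-0.3],
  [0,0,0,-0.7],
  [0,0,0,-1],
  [0,0,0,-1],
  [0,0,0,-1],
  [0,0,0,-1],
  [0,0,0,-1],
  [0,0,0,-1],
  [0,0,0,-1],
  [0,0,0,-1],
])

```text
time_s: 15.1
tcp_pos: [0.43, -0.1777, 0.2682]
ee_rot: [[-0.736, -0.677, -0.001], [-0.677, 0.736, 0.0], [0.001, 0.001, -1.0]]
wrist_force: [-0.2, -0.1, -1.5]
gripper_width: 0.134
gripper_force: 30.0
```

>>> jog_arm([
  [0,0,0,-1],
  [0,0,0,-1],
  [0,0,0,-1],
  [0,0,0,-1],
  [0,0,0,-1],
  [0,0,0,-1],
  [0,0,0,-1],
  [0,0,0,-1],
  [0,0,0,-1],
  [0,0,0,-1],
])

```text
time_s: 16.1
tcp_pos: [0.4299, -0.1777, 0.2681]
ee_rot: [[-0.027, -1.0, -0.002], [-1.0, 0.027, 0.0], [-0.0, 0.002, -1.0]]
wrist_force: [0.6, 0.2, -2.6]
gripper_width: 0.136
gripper_force: 30.0
```

>>> jog_arm([
  [0,0,0,-1],
  [0,0,0,-1],
  [0,0,0,-1],
  [0,0,0,-1],
  [0,0,0,-1],
  [0,0,0,-1],
  [0,0,0,-1],
  [0,0,0,-1],
  [0,0,0,-1],
  [0,0,0,-1],
])

```text
time_s: 17.1
tcp_pos: [0.4299, -0.1777, 0.2681]
ee_rot: [[0.699, -0.715, -0.002], [-0.715, -0.699, 0.0], [-0.002, 0.001, -1.0]]
wrist_force: [0.2, 1.2, -3.5]
gripper_width: 0.134
gripper_force: 30.0
```

>>> jog_arm([
  [0,0,0,-1],
  [0,0,0,-1],
  [0,0,0,-1],
  [0,0,0,-1],
  [0,0,0,-1],
  [0,0,0,-1],
  [0,0,0,-1],
  [0,0,0,-1],
  [0,0,0,-1],
  [0,0,0,-1],
])

```text
time_s: 18.1
tcp_pos: [0.4298, -0.1777, 0.2681]
ee_rot: [[1.0, 0.003, -0.002], [0.003, -1.0, 0.0], [-0.002, -0.0, -1.0]]
wrist_force: [-0.6, -0.2, -2.4]
gripper_width: 0.134
gripper_force: 30.0
```

>>> jog_arm([
  [0,0,0,-0.27],
  [0,0,0,0],
])

```text
time_s: 18.3
tcp_pos: [0.43, -0.1777, 0.2683]
ee_rot: [[1.0, 0.02, -0.001], [0.02, -1.0, 0.0], [-0.001, -0.0, -1.0]]
wrist_force: [0.1, 0.0, -1.8]
gripper_width: 0.135
gripper_force: 30.0
```

```bash
python3 - <<'E'
from station import sense
s=sense();print(s)
E
```

```text
{'time_s': 18.3, 'joints': array([-2.36530331e+00,  1.57195217e+01, -3.19382419e+01, -4.33836101e-03,
       -4.24233666e+01,  9.34956291e+01]), 'joint_velocities': array([ 0.00416682, -0.18428521,  0.20871359,  0.04465973,  0.04787303,
       -1.00926538]), 'effort': array([ 7.67728023e-03, -2.94193822e+01,  1.44060060e+01,  3.22092131e+00,
        1.66226244e-01,  9.60343424e-02]), 'tcp_pos': array([ 0.43000208, -0.17769149,  0.26833538]), 'ee_rot': array([[ 9.99805517e-01,  1.96706102e-02, -1.41267286e-03],
       [ 1.96707843e-02, -9.99806505e-01,  1.09475225e-04],
       [-1.41024607e-03, -1.37242317e-04, -9.99998996e-01]]), 'wrist_force': array([ 0.06585941,  0.00616391, -1.79705228]), 'moment': array([-0.13654503,  0.27361106, -0.01550586]), 'gripper_force': 29.9859302630648, 'gripper_width': 0.1346329632324274}
```

>>> jog_arm([
  [0.04,-0.3,0,0],
  [0.04,-0.6,0,0],
  [0.04,-1,0,0],
  [0.04,-1,0,0],
  [0.04,-1,0,0],
  [0.04,-1,0,0],
  [0.04,-1,0,0],
  [0.04,-1,0,0],
  [0.04,-1,0,0],
  [0.04,-1,0,0],
])

```text
time_s: 19.3
tcp_pos: [0.4343, 0.002, 0.2688]
ee_rot: [[1.0, 0.021, 0.0], [0.021, -1.0, 0.0], [0.0, -0.0, -1.0]]
wrist_force: [0.4, 0.4, -2.6]
gripper_width: 0.134
gripper_force: 30.0
```

>>> jog_arm([
  [0.04,-1,0,0],
  [0.04,-1,0,0],
  [0.04,-1,0,0],
  [0.04,-1,0,0],
  [0.04,-1,0,0],
  [0.04,-1,0,0],
  [0.04,-1,0,0],
  [0,-0.6,0,0],
  [0,-0.25,0,0],
  [0,0,0,0],
])

```text
time_s: 20.3
tcp_pos: [0.4367, 0.158, 0.2687]
ee_rot: [[1.0, 0.021, -0.0], [0.021, -1.0, -0.0], [-0.0, 0.0, -1.0]]
wrist_force: [0.0, -1.0, -2.3]
gripper_width: 0.14
gripper_force: 30.0
```

```bash
python3 - <<'E'
from h import *
for c in('top','side'):
    im=eyes.capture(c);cv2.imwrite(f'pics/{c}2.png',im)
t=cv2.imread('pics/top2.png');s=cv2.imread('pics/side2.png')
f=lambda im,x,y:cv2.convertScaleAbs(cv2.resize(im[y:y+150,x:x+100],(400,600),interpolation=cv2.INTER_CUBIC),alpha=1.6)
cv2.imwrite('pics/p2.png',np.hstack([f(t,185,170),f(s,210,230)]))
print(sense()['tcp_pos'],sense()['time_s'])
E
```

```text
[0.4367 0.1571 0.2686] 20.4
```

View pics/p2.png

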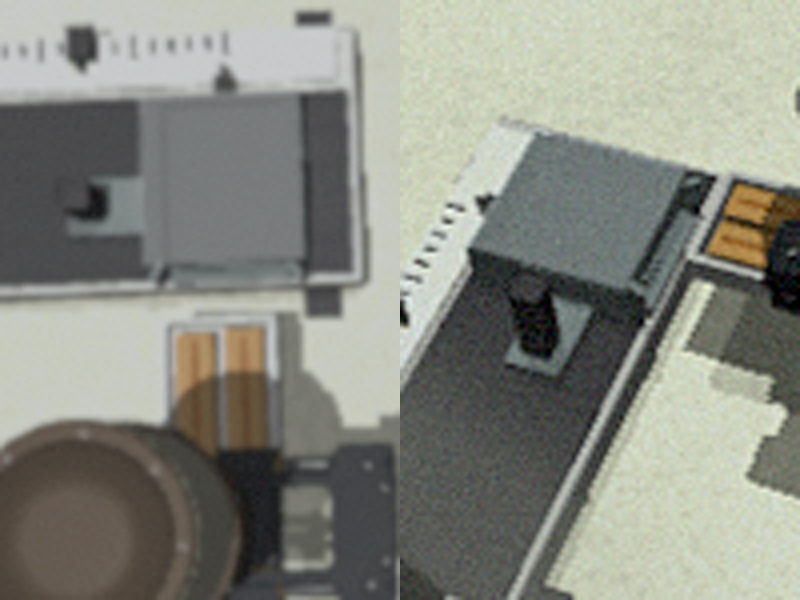

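The picture shows the tray held level in front of the mouth, plain end at (167–281,322) on the left and both mounts in it. The carriage roof spans x 140–306 with its front edge at y about 262. Now I'll measure the edges to sub-pixel for the side-to-side alignment.

```bash
cat >> h.py <<'E'
def plane(c,px,z):
    k=K[c];d=k['R'].T@np.linalg.inv(k['camera_matrix'])@np.r_[px,1];C=-k['R'].T@k['t'];return C+d*(z-C[2])/d[2]
def edge(g,axis,lo,hi,lines,sign):
    "subpixel position of strongest signed gradient, per row (axis=1) or column (axis=0)"
    out=[]
    for i in lines:
        v=(g[i,lo:hi] if axis else g[lo:hi,i]).astype(float);d=sign*np.diff(v);j=int(d.argmax());w=slice(max(j-1,0),j+2);dd=np.clip(d[w],0,None)
        p=lo+.5+(np.arange(j-1 if j>0 else 0,(j-1 if j>0 else 0)+len(dd))*dd).sum()/dd.sum();out.append((p,i) if axis else (i,p))
    return np.array(out)
E
python3 - <<'E'
from h import *
g=cv2.GaussianBlur(cv2.cvtColor(cv2.imread('pics/top2.png'),cv2.COLOR_BGR2GRAY),(3,3),.7)
def line(name,e,z):
    P=np.array([plane('top',p,z) for p in e]);b=np.polyfit(P[:,0],P[:,1],1);m=np.abs(P[:,1]-np.polyval(b,P[:,0]))<.002
    b=np.polyfit(P[m,0],P[m,1],1);print(name,'y at .595 %.4f, slope %.4f, n %d'%(np.polyval(b,.595),b[0],m.sum()),'y at .5 %.4f'%np.polyval(b,.5))
line('roof +y',edge(g,1,216,225,range(196,234),1),.0645)
line('roof -y',edge(g,1,257,265,range(196,234),-1),.0645)
print(g[215,214:228],g[215,255:278]);
print('tray',g[253,222:262]);print(g[260,222:262])
print('bedside: front edge cols', g[228:248,240])
E
```

```text
roof +y y at .595 0.2059, slope -0.0468, n 24 y at .5 0.2104
roof -y y at .595 0.1182, slope 0.0228, n 38 y at .5 0.1161
[77 78 78 79 81 83 83 79 77 76 75 73 73 75] [ 76  76  77  76  72  60  44  41  47  50  50  50  50  50  50  51  62  86
 103  93  79  93 115]
tray [125 125 125 121 109  99 105 106 101  95  93  94  94  95  94  89  87  97
 107 102  94  91  89  88  88  90  90  87  84  94 111 108  88  74  73  75
  77  83  99 117]
[125 125 125 121 109 100 103  99  94  91  86  79  81  89  91  87  82  90
 105 104  96  92  87  81  81  86  90  87  84  94 113 113  94  76  73  75
  76  82  98 116]
bedside: front edge cols [ 76  77  76  76  77  76  75  73  67  65  71  79  84  81  76  88 106 117
 119 111]
```

```bash
python3 - <<'E'
from h import *
g=cv2.GaussianBlur(cv2.cvtColor(cv2.imread('pics/top2.png'),cv2.COLOR_BGR2GRAY),(3,3),.7)
def line(name,e,z):
    P=np.array([plane('top',p,z) for p in e]);b=np.polyfit(P[:,0],P[:,1],1);m=np.abs(P[:,1]-np.polyval(b,P[:,0]))<.0015
    b=np.polyfit(P[m,0],P[m,1],1);print(name,'y at .595 %.4f, slope %.4f, n %d'%(np.polyval(b,.595),b[0],m.sum()),'y at .5 %.4f'%np.polyval(b,.5))
line('roof +y',edge(g,1,215,224,list(range(199,211)),1),.0645)
line('roof -y',edge(g,1,257,262,range(196,234),-1),.0645)
line('tray L',edge(g,1,223,228,range(253,262),-1),.09)
line('tray R',edge(g,1,252,256,range(253,270),-1),.09)
for n,e in(('front roof',edge(g,0,232,240,range(232,255),-1)),('tray end',edge(g,0,245,252,range(230,252),-1))):
    print(n,np.median([plane('top',p,.0645 if n[0]=='f' else .09)[0] for p in e]))
print('back',[plane('top',p,.0645)[0].round(4) for p in edge(g,0,190,197,range(228,256,4),-1)])
print(g[205,212:226],g[229,212:226],g[186:200,232],g[186:200,248])
g0=cv2.GaussianBlur(cv2.cvtColor(cv2.imread('pics/top0.png'),cv2.COLOR_BGR2GRAY),(3,3),.7)
# bed dark-panel edges: long y-direction lines for yaw
for n,e in(('inner -x',edge(g0,0,236,250,range(150,215),1)),('outer -x',edge(g0,0,240,252,range(168,255),-1))):
    P=np.array([plane('top',p,.032) for p in e]);b=np.polyfit(P[:,1],P[:,0],1);m=abs(P[:,0]-np.polyval(b,P[:,1]))<.002;b=np.polyfit(P[m,1],P[m,0],1);print(n,'yaw',-b[0],'x at .16',np.polyval(b,.16),m.sum())
# index/pointer dark tips
print(proj('top',[.605,.16,.0645]))
E
```

```text
roof +y y at .595 0.2035, slope 0.0017, n 12 y at .5 0.2034
roof -y y at .595 0.1188, slope 0.0113, n 38 y at .5 0.1177
tray L y at .595 0.1858, slope -0.0099, n 9 y at .5 0.1867
tray R y at .595 0.1277, slope -0.0214, n 17 y at .5 0.1297
front roof 0.5756168809835662
tray end 0.5394905468983476
back [np.float64(0.661), np.float64(0.661), np.float64(0.6609), np.float64(0.6585), np.float64(0.6668), np.float64(0.6621), np.float64(0.6621)]
[47 47 47 47 47 47 49 57 68 74 76 76 74 72] [52 52 53 53 52 51 51 55 64 73 77 77 76 74] [126 126 126 126 124 121 115 103  86  75  72  74  75  76] [125 125 125 124 120 114 107  91  78  73  74  75  76  76]
inner -x yaw 0.025584480843989826 x at .16 0.5690633247175402 65
 ** On entry to DLASCL parameter number  4 had an illegal value
 ** On entry to DLASCL parameter number  4 had an illegal value
 ** On entry to DLASCL parameter number  4 had an illegal value
 ** On entry to DLASCL parameter number  4 had an illegal value
 ** On entry to DLASCL parameter number  5 had an illegal value
 ** On entry to DLASCL parameter number  4 had an illegal valueh.py:23: RuntimeWarning: invalid value encountered in scalar divide
  p=lo+.5+(np.arange(j-1 if j>0 else 0,(j-1 if j>0 else 0)+len(dd))*dd).sum()/dd.sum();out.append((p,i) if axis else (i,p))
Traceback (most recent call last):
numpy.linalg.LinAlgError: SVD did not converge in Linear Least Squares
```

```bash
python3 - <<'E'
from h import *
g=cv2.cvtColor(cv2.imread('pics/top2.png'),cv2.COLOR_BGR2GRAY)
o=cv2.resize(g[243:285,218:262],None,fx=13,fy=13,interpolation=cv2.INTER_CUBIC);o=cv2.convertScaleAbs(o,alpha=1.7)
s=cv2.imread('pics/side2.png')[258:304,368:420];s=cv2.cvtColor(cv2.resize(s,(220,546),interpolation=cv2.INTER_CUBIC),cv2.COLOR_BGR2GRAY)
for X in [(.50,.12),(.50,.19)]:
    a=(proj('top',[X[0],X[1]+.0,.09])-[218,243]+.5)*13;b=(proj('top',[X[0]+.045,X[1]+.0009,.09])-[218,243]+.5)*13
    cv2.line(o,tuple(int(v) for v in a),tuple(int(v) for v in b),255,1)
cv2.imwrite('pics/y2.png',o)
E
```

```text
(no output)
```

View pics/y2.png

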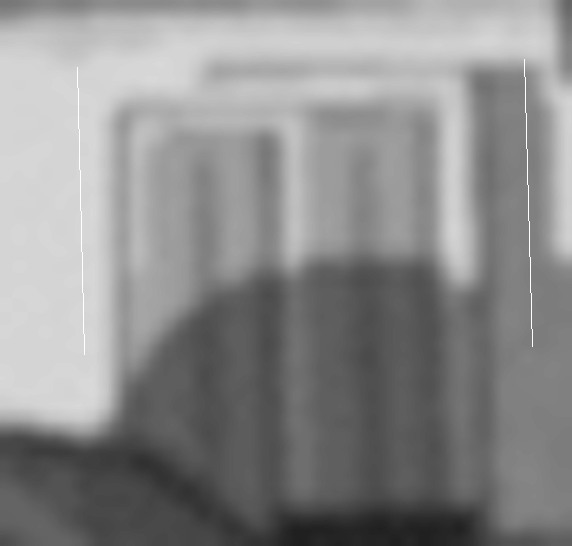

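The crop shows the tray's side edges about parallel to the drawn lines, which are at the robot's yaw, so it is held straight. I'll check its height with the side view.

```bash
python3 - <<'E'
from h import *
S=lambda x,y:un((x-400,y),4,210,230); T=lambda x,y:un((x,y),13,218,243)
print('pred side zoomed:')
R=Rz(.0207);g=np.array([.4367,.1571,.1046-.03])
for l in[(.111,.03,.016),(.111,-.03,.016),(.111,.03,0)]:
    print(l,(proj('side',g+R@l)-[210,230]+.5)*4-.5+[400,0],(proj('top',g+R@l)-[218,243]+.5)*13-.5)
for n,t,s in [('+y corner',T(110,97),S(707,262)),('-y corner',T(476,82),S(733,175))]:
    print(n,tri(t,s,(.54,.16,.09)))
E
```

```text
pred side zoomed:
(0.111, 0.03, 0.016) [679.4598 254.7827] [86.0934 53.0026]
(0.111, -0.03, 0.016) [724.6322 165.7192] [469.4664  38.3539]
(0.111, 0.03, 0) [681.9887 273.7911] [103.4629  61.7692]
+y corner (array([0.5376, 0.1856, 0.0846]), array([ 0.5317,  1.4743, -1.5244, -0.1534]))
-y corner (array([0.5428, 0.1294, 0.0851]), array([-0.1617, -0.4566,  0.49  ,  0.0474]))
```

The side view puts the plain end at x about 0.541, z about 0.085, so it droops slightly. Side to side it is lined up within about 0.5 mm. I'll go down and insert slowly, watching the force.

>>> jog_arm([
  [0,0,0.3,0],
  [0,0,0.5,0],
  [0,0,0.4,0],
  [0,0,0.25,0],
  [0.1,0,0,0],
  [0.2,0,0,0],
  [0.2,0,0,0],
  [0.2,0,0,0],
  [0,0,0,0],
])

```text
time_s: 21.3
tcp_pos: [0.4518, 0.158, 0.24]
ee_rot: [[1.0, 0.02, 0.001], [0.02, -1.0, 0.001], [0.001, -0.001, -1.0]]
wrist_force: [0.2, 0.0, -3.0]
gripper_width: 0.14
gripper_force: 30.0
```

```bash
python3 - <<'E'
from h import *
s=sense();print(s['tcp_pos'],s['wrist_force'],s['moment'],s['time_s'])
g={}
for c in('top','side'):
    im=eyes.capture(c);cv2.imwrite(f'pics/{c}3.png',im)
# plain-end corner of tray, -y side: side-view vs prediction patch correlation with picture 2
G=[cv2.cvtColor(cv2.imread(f'pics/side{i}.png'),cv2.COLOR_BGR2GRAY) for i in(2,3)]
x,y=382,262
tm=G[0][268:300,386:402]
R=cv2.matchTemplate(G[1][255:320,370:420],tm,cv2.TM_CCOEFF_NORMED);print(cv2.minMaxLoc(R),(386-370,268-255))
a=proj('side',[.54,.16,.085]);b=proj('side',[.554,.16,.0555]);print(b-a)
E
```

```text
[0.4518 0.158  0.24  ] [ 0.1529  0.0363 -2.9923] [-0.0996  0.2204  0.0055] 21.3
(-0.40538862347602844, 0.8620190620422363, (25, 33), (2, 24)) (16, 13)
[-5.2417  6.8142]
```

>>> jog_arm([
  [0.25,0,0,0],
  [0.25,0,0,0],
  [0.25,0,0,0],
  [0.25,0,0,0],
  [0,0,0,0],
])

```text
time_s: 21.9
tcp_pos: [0.4718, 0.1583, 0.2397]
ee_rot: [[1.0, 0.02, 0.001], [0.02, -1.0, 0.0], [0.001, -0.0, -1.0]]
wrist_force: [-0.3, 0.1, -2.9]
gripper_width: 0.136
gripper_force: 30.0
```

>>> jog_arm([
  [0.25,0,0,0],
  [0.25,0,0,0],
  [0.25,0,0,0],
  [0,0,0,0],
])

```text
time_s: 22.3
tcp_pos: [0.4868, 0.1587, 0.2398]
ee_rot: [[1.0, 0.02, 0.001], [0.02, -1.0, 0.0], [0.001, -0.0, -1.0]]
wrist_force: [0.2, 0.1, -3.8]
gripper_width: 0.136
gripper_force: 30.0
```

>>> jog_arm([
  [0.25,0,0.02,0],
  [0.25,0,0.02,0],
  [0.25,0,0.02,0],
  [0.25,0,0.02,0],
  [0,0,0,0],
])

```text
time_s: 22.8
tcp_pos: [0.5068, 0.159, 0.2381]
ee_rot: [[1.0, 0.02, 0.001], [0.02, -1.0, 0.0], [0.001, -0.0, -1.0]]
wrist_force: [-0.0, 0.8, -2.0]
gripper_width: 0.134
gripper_force: 30.0
```

>>> jog_arm([
  [0.25,0,0.02,0],
  [0.25,0,0.02,0],
  [0.25,0,0.02,0],
  [0,0,0,0],
])

```text
time_s: 23.2
tcp_pos: [0.5217, 0.1593, 0.2369]
ee_rot: [[1.0, 0.02, 0.001], [0.02, -1.0, 0.0], [0.001, -0.0, -1.0]]
wrist_force: [0.6, 0.4, -1.8]
gripper_width: 0.133
gripper_force: 30.0
```

>>> jog_arm([
  [0.25,0,0.02,0],
  [0.25,0,0.02,0],
  [0.25,0,0,0],
  [0.25,0,0,0],
  [0,0,0,0],
])

```text
time_s: 23.7
tcp_pos: [0.5418, 0.1597, 0.2362]
ee_rot: [[1.0, 0.02, 0.001], [0.02, -1.0, 0.0], [0.001, -0.0, -1.0]]
wrist_force: [-0.6, -0.2, -3.0]
gripper_width: 0.137
gripper_force: 30.0
```

>>> jog_arm([
  [0.15,0,0,0],
  [0.1,0,0,0],
  [0.1,0,0,0],
  [0,0,0,0],
])

```text
time_s: 24.1
tcp_pos: [0.5482, 0.1598, 0.2362]
ee_rot: [[1.0, 0.02, 0.0], [0.02, -1.0, 0.0], [0.0, -0.0, -1.0]]
wrist_force: [0.7, 0.2, -1.9]
gripper_width: 0.138
gripper_force: 30.0
```

>>> jog_arm([
  [0.1,0,0,0],
  [0.1,0,0,0],
  [0,0,0,0],
])

```text
time_s: 24.4
tcp_pos: [0.5523, 0.1599, 0.2362]
ee_rot: [[1.0, 0.02, 0.0], [0.02, -1.0, 0.0], [0.0, -0.0, -1.0]]
wrist_force: [-0.2, -0.1, -3.0]
gripper_width: 0.134
gripper_force: 30.0
```

>>> jog_arm([
  [0.1,0,0,0],
  [0.1,0,0,0],
  [0,0,0,0],
])

```text
time_s: 24.7
tcp_pos: [0.554, 0.1596, 0.2354]
ee_rot: [[1.0, 0.02, -0.007], [0.02, -1.0, -0.002], [-0.007, 0.002, -1.0]]
wrist_force: [-8.5, 1.6, 1.3]
gripper_width: 0.135
gripper_force: 30.0
```

>>> jog_arm([
  [0.06,0,0,0],
  [0,0,0,0],
  [0,0,0,0],
])

```text
time_s: 25.0
tcp_pos: [0.5544, 0.1596, 0.2353]
ee_rot: [[1.0, 0.02, -0.009], [0.02, -1.0, -0.003], [-0.009, 0.002, -1.0]]
wrist_force: [-12.0, 2.1, 3.2]
gripper_width: 0.137
gripper_force: 30.0
```

>>> jog_arm([
  [-0.15,0,0,0],
  [0,0,0,0],
  [0,0,0,0],
])

```text
time_s: 25.3
tcp_pos: [0.5533, 0.1596, 0.2357]
ee_rot: [[1.0, 0.02, -0.003], [0.02, -1.0, -0.001], [-0.003, 0.001, -1.0]]
wrist_force: [-6.7, -0.4, -0.1]
gripper_width: 0.135
gripper_force: 30.0
```

>>> jog_arm([
  [0,0,0,0],
  [0,0,0,0],
  [0,0,0,0],
  [0,0,0,0],
], grip=30)

```text
time_s: 25.7
tcp_pos: [0.5548, 0.16, 0.2366]
ee_rot: [[1.0, 0.02, 0.002], [0.02, -1.0, 0.001], [0.002, -0.001, -1.0]]
wrist_force: [0.3, 0.0, -0.9]
gripper_width: 0.331
gripper_force: 0.0
```

>>> jog_arm([
  [0,0,-0.4,0],
  [0,0,-0.6,0],
  [0,0,-0.8,0],
  [0,0,-1,0],
  [0,0,-1,0],
  [0,0,0,-1],
  [0,0,0,-1],
  [0,0,0,-1],
  [0,0,0,-1],
  [0,0,0,-1],
], grip=40)

```text
time_s: 26.7
tcp_pos: [0.5543, 0.1599, 0.3136]
ee_rot: [[0.912, 0.411, 0.002], [0.411, -0.912, 0.001], [0.002, -0.0, -1.0]]
wrist_force: [-0.0, -0.2, 0.2]
gripper_width: 0.46
gripper_force: 0.0
```

```bash
python3 - <<'E'
from h import *
for c in('top','side'):
    im=eyes.capture(c);cv2.imwrite(f'pics/{c}4.png',im)
    for n in('tray','tray_fin','mount_a','pull_post'): print(c,n,[(d['centre'],round(d['conf'],2)) for d in eyes.spot_in(c,n)[:2]])
print(sense()['joints'],sense()['tcp_pos'])
E
```

```text
top tray []
top tray_fin [([0.5398, 0.1447, 0.0483], 0.65)]
top mount_a []
top pull_post [([0.6505, 0.1512, 0.0634], 0.84), ([0.5394, 0.1457, 0.0483], 0.71)]
side tray [([0.5524, 0.1679, 0.0476], 0.93)]
side tray_fin [([0.5524, 0.1677, 0.0457], 0.68)]
side mount_a []
side pull_post [([0.6145, 0.1932, 0.0645], 0.65)]
[ 32.1765  22.1141 -13.8139   0.0026 -54.074   81.8803] [0.5542 0.1599 0.3122]
```

>>> jog_arm([
  [0,0,0,-1],
  [0,0,0,-1],
  [0,0,0,-1],
  [0,0,0,-1],
  [0,0,0,-1],
  [0,0,0,-1],
  [0,0,0,-1],
  [0,0,0,-1],
  [0,0,0,-1],
  [0,0,0,-1],
])

```text
time_s: 28.2
tcp_pos: [0.5542, 0.1599, 0.3121]
ee_rot: [[0.341, 0.94, -0.0], [0.94, -0.341, -0.0], [-0.0, -0.0, -1.0]]
wrist_force: [0.5, -0.5, -0.5]
gripper_width: 0.457
gripper_force: 0.0
```

>>> jog_arm([
  [0,0,0,-1],
  [0,0,0,-1],
  [0,0,0,-1],
  [0,0,0,-1],
  [0,0,0,-0.62],
  [0,0,0,0],
])

```text
time_s: 28.8
tcp_pos: [0.5542, 0.1599, 0.3121]
ee_rot: [[-0.019, 1.0, -0.0], [1.0, 0.019, -0.0], [-0.0, -0.0, -1.0]]
wrist_force: [-0.7, -0.0, 0.4]
gripper_width: 0.459
gripper_force: 0.0
```

```bash
python3 - <<'E'
from h import *
s=sense();print(s['tcp_pos'],s['ee_rot'][:,0],s['time_s'])
for c in('top','side'): cv2.imwrite(f'pics/{c}5.png',eyes.capture(c))
t=cv2.imread('pics/top5.png');s=cv2.imread('pics/side5.png');t0=cv2.imread('pics/top0.png')
f=lambda im,x,y:cv2.convertScaleAbs(cv2.resize(im[y:y+120,x:x+80],(400,600),interpolation=cv2.INTER_CUBIC),alpha=1.6)
cv2.imwrite('pics/p5.png',np.hstack([f(t,190,170),f(s,220,240)]))
E
```

```text
[0.5542 0.1599 0.3121] [-0.0187  0.9998 -0.0001] 28.8
```

View pics/p5.png

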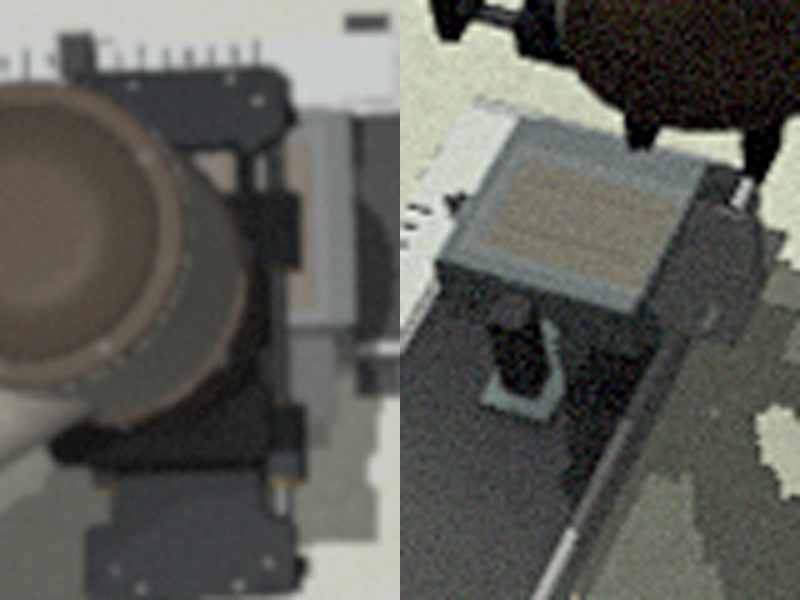

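The roof is clear. Through it both mounts show lying in the tray deep in the slot, and the fin is outside at about (745,190) in the side view. The post is at about (520,350). Next is the post.

>>> jog_arm([
  [0.71,0.54,0,0],
  [0.71,0.54,0,0],
  [0.71,0.54,0,0],
  [0.71,0.54,0,0],
  [0.72,0.55,0,0],
  [0,0,0,0],
])

```text
time_s: 29.5
tcp_pos: [0.6079, 0.2336, 0.3117]
ee_rot: [[-0.019, 1.0, 0.001], [1.0, 0.019, 0.0], [0.0, 0.001, -1.0]]
wrist_force: [-0.4, -0.7, -1.1]
gripper_width: 0.461
gripper_force: 0.0
```

>>> jog_arm([
  [0,0,0.5,0],
  [0,0,0.5,0],
  [0,0,0.5,0],
  [0,0,0.5,0],
  [0,0,0.5,0],
  [0,0,0.5,0],
  [0,0,0.5,0],
  [0,0,0.3,0],
  [0,0,0,0],
])

```text
time_s: 30.4
tcp_pos: [0.6068, 0.2319, 0.2349]
ee_rot: [[-0.019, 1.0, -0.002], [1.0, 0.019, -0.001], [-0.001, -0.002, -1.0]]
wrist_force: [-0.4, 0.2, -0.0]
gripper_width: 0.459
gripper_force: 0.0
```

>>> jog_arm([
  [0,0,0,0],
  [0,0,0,0],
  [0,0,0,0],
  [0,0,0,0],
  [0,0,0,0],
  [0,0,0,0],
], grip=0)

```text
time_s: 31.0
tcp_pos: [0.6079, 0.2322, 0.2368]
ee_rot: [[-0.019, 1.0, 0.003], [1.0, 0.019, 0.001], [0.001, 0.003, -1.0]]
wrist_force: [5.6, -0.3, -0.4]
gripper_width: 0.179
gripper_force: 30.0
```

```bash
cat >> h.py <<'E'
def cen(im,u,v,w=5,h=1):
    "dark centroid column around (u,v): rows v-h..v+h"
    g=cv2.cvtColor(im,cv2.COLOR_BGR2GRAY).astype(float)[v-h:v+h+1,u-w:u+w+1]
    d=np.clip(np.median(g[:,[0,1,-1,-2]],axis=1)[:,None]-g-15,0,None);return u-w+(d*np.arange(2*w+1)).sum(1)/np.maximum(d.sum(1),1e-9),d.sum(1)
E
python3 - <<'E'
from h import *
im=cv2.imread('pics/top0.png');g=cv2.cvtColor(im,cv2.COLOR_BGR2GRAY)
print(g[174:192,198:214]);print(g[180:194,234:250])
for r_ in range(181,192): print(r_,cen(im,205,r_,6,0),cen(im,241,r_,5,0))
E
```

```text
[[122 122 122 121 122 120 122 122 121 120 121 121 122 122 122 121]
 [121 122 121 118 114 113 113 114 112 111 114 120 123 122 121 121]
 [122 121 116 104  92  89  89  90  86  84  99 117 120 119 121 122]
 [122 121 113  89  64  56  56  56  54  56  79 105 110 110 115 120]
 [121 121 115  89  56  42  43  43  43  43  61  91 101 104 110 119]
 [122 120 114  92  57  43  42  45  43  39  53  88 112 118 117 116]
 [119 113 105  89  56  43  44  45  43  38  47  85 117 122 116 110]
 [117 104  89  83  58  44  44  45  42  37  43  82 116 121 114 102]
 [120 104  85  81  57  42  44  44  42  37  44  83 116 122 115 103]
 [121 111  97  86  57  42  44  43  42  37  43  83 116 123 118 110]
 [122 121 115  97  62  47  40  37  41  45  56  88 117 123 121 119]
 [122 122 120 110  85  65  45  35  56  80  88 102 119 122 122 122]
 [122 121 122 119 111  93  63  48  76 111 118 118 122 122 122 122]
 [123 122 123 122 121 112  91  71  88 116 122 122 123 121 122 122]
 [121 121 122 122 122 121 112 101 105 119 122 123 122 122 122 124]
 [122 122 121 122 121 122 121 120 119 122 122 123 122 121 122 121]
 [122 121 121 122 122 122 12
[... 1107 characters left out ...]
ray([3.]))
182 (array([204.9821]), array([391.])) (array([241.]), array([8.]))
183 (array([205.1423]), array([411.])) (array([236.]), array([0.]))
184 (array([205.1348]), array([423.])) (array([236.]), array([0.]))
185 (array([204.8836]), array([292.])) (array([236.]), array([0.]))
186 (array([204.723]), array([148.])) (array([240.4348]), array([23.]))
187 (array([205.0414]), array([72.5])) (array([240.7381]), array([84.]))
188 (array([205.25]), array([8.])) (array([240.8235]), array([136.]))
189 (array([199.]), array([0.])) (array([240.682]), array([228.]))
190 (array([199.]), array([0.])) (array([240.8405]), array([232.]))
191 (array([199.]), array([0.])) (array([240.9554]), array([202.]))
```

>>> jog_arm([
  [0.1,0.06,0,0],
  [0.3,0,0,0],
  [0.4,0,0,0],
  [0.4,0,0,0],
  [0.4,0,0,0],
  [0.4,0,0,0],
  [0.4,0,0,0],
  [0.4,0,0,0],
  [0.4,0,0,0],
  [0.2,0,0,0],
])

```text
time_s: 32.0
tcp_pos: [0.6069, 0.2998, 0.2367]
ee_rot: [[-0.02, 1.0, -0.001], [1.0, 0.02, -0.003], [-0.003, -0.001, -1.0]]
wrist_force: [3.1, -8.6, 5.8]
gripper_width: 0.177
gripper_force: 30.0
```

>>> jog_arm([
  [0.1,0,0,0],
  [0,0,0,0],
  [0,0,0,0],
])

```text
time_s: 32.3
tcp_pos: [0.6069, 0.3013, 0.2367]
ee_rot: [[-0.019, 1.0, -0.001], [1.0, 0.019, -0.003], [-0.003, -0.001, -1.0]]
wrist_force: [1.0, -7.0, 5.4]
gripper_width: 0.183
gripper_force: 30.0
```

```bash
python3 - <<'E'
from h import *
s=sense();print(s['tcp_pos'],s['wrist_force'],s['time_s'],s['gripper_width'])
im=eyes.capture('top');cv2.imwrite('pics/top6.png',im);si=eyes.capture('side');cv2.imwrite('pics/side6.png',si)
g=cv2.cvtColor(im,cv2.COLOR_BGR2GRAY);print(g[178:196,194:222])
for c,a in(('top',im),('side',si)):
  for n in('pointer','index_tip','tray_fin'):print(c,n,[(d['centre'],round(d['conf'],2)) for d in eyes.spot_in(c,n)[:1]])
E
```

```text
[0.6069 0.3013 0.2367] [ 0.9525 -6.9774  5.3564] 32.3 0.18306753655157867
[[ 80  82  87  89  93 105 115  93  59  44  45  46  44  43  65  95 107 108
  114 123 127 127 126 122 119 124 127 127]
 [ 80  87 103 108 110 115 116  96  60  46  46  46  44  41  55  90 119 124
  122 122 126 127 124 115 105 122 128 126]
 [ 80  90 117 125 122 115 109  92  59  44  45  47  45  40  49  89 121 127
  120 113 120 127 125 110 100 122 128 125]
 [ 78  86 115 127 122 107  93  86  59  43  47  48  46  39  44  86 121 127
  119 107 113 125 125 112 101 121 127 125]
 [ 75  81 112 125 124 109  89  84  60  45  46  45  45  39  44  85 121 127
  119 107 112 124 125 113 103 121 128 125]
 [ 76  86 119 127 126 117 101  89  60  46  44  44  44  38  46  87 121 127
  123 115 118 125 125 114 102 116 126 126]
 [ 81  93 121 128 127 125 119 100  68  45  40  38  43  48  59  91 122 127
  126 124 126 127 125 118 108 115 124 127]
 [100 107 123 128 128 127 125 114  90  68  47  37  59  82  91 107 123 128
  127 127 128 128 127 125 124 124 126 128]
 [120 123 127 127 127 128 127 125 115  97  65  48  81 112 118 118 127 127
  127 127 127 12
[... 606 characters left out ...]
 115]
 [ 80  80  81  92 109 116 119 122 122 120 118 111  90  59  47  46  49  62
   89 110 112 107 106 105 107 106 105 104]
 [ 71  71  71  73  85  98 108 113 114 110 108 103  84  62  55  56  58  65
   89 109 112 111 110 110 110 109 109 106]
 [ 73  73  75  73  77  90 102 106 107 104 102  98  85  72  68  69  68  72
   88 100 103 102 101 100 102 101  99  95]
 [ 79  81  81  80  81  84  89  91  88  86  86  86  80  77  75  76  75  77
   79  82  83  82  82  83  83  84  82  81]]
top pointer [([0.6168, 0.2308, 0.0667], 0.61)]
top index_tip [([0.6951, 0.2433, 0.0462], 0.4)]
top tray_fin [([0.5512, 0.2211, 0.0503], 0.78)]
side pointer []
side index_tip []
side tray_fin [([0.5416, 0.2345, 0.0446], 0.52)]
```

>>> jog_arm([
  [0.1,0,0,0],
  [0.15,0,0,0],
  [0.1,0,0,0],
  [0.035,0,0,0],
  [0,0,0,0],
  [0,0,0,0],
])

```text
time_s: 33.3
tcp_pos: [0.6067, 0.3087, 0.2367]
ee_rot: [[-0.019, 1.0, -0.001], [1.0, 0.019, -0.003], [-0.003, -0.002, -1.0]]
wrist_force: [1.2, -8.2, 4.3]
gripper_width: 0.18
gripper_force: 30.0
```

```bash
python3 - <<'E'
from h import *
s=sense();print(s['tcp_pos'],s['wrist_force'],s['time_s'],s['gripper_width'])
im=eyes.capture('top');cv2.imwrite('pics/top7.png',im);si=eyes.capture('side');cv2.imwrite('pics/side7.png',si)
g=cv2.cvtColor(im,cv2.COLOR_BGR2GRAY);print(g[183:196,196:216])
c=np.round(proj('side',[.683,.239,.038])).astype(int);print(c,proj('side',[.683,.239,.045]),proj('side',[.68,.239,.038])-proj('side',[.683,.239,.038]),proj('side',[.683,.242,.038])-proj('side',[.683,.239,.038]))
h=cv2.cvtColor(si,cv2.COLOR_BGR2GRAY);print(h[c[1]-10:c[1]+12,c[0]-16:c[0]+16])
h0=cv2.cvtColor(cv2.imread('pics/side0.png'),cv2.COLOR_BGR2GRAY);print(h0[c[1]-10:c[1]+12,c[0]-16:c[0]+16])
E
```

```text
[0.6067 0.3087 0.2367] [ 1.1912 -8.2041  4.3079] 33.3 0.1801631763108506
[[119 127 126 116 101  89  59  44  45  45  43  36  46  86 122 127 122 115
  118 125]
 [119 127 127 125 118 101  67  45  42  39  41  48  58  91 121 127 126 125
  124 127]
 [122 127 126 127 125 114  90  68  46  39  60  84  92 106 123 127 127 127
  126 127]
 [126 127 126 127 126 125 116  97  65  46  79 115 122 123 126 127 127 127
  127 127]
 [127 126 126 127 127 127 125 115  89  58  84 120 127 127 127 126 127 126
  126 127]
 [127 126 126 128 127 128 126 122 103  67  80 113 125 128 127 127 127 127
  127 127]
 [126 127 126 128 127 126 122 112  93  62  64  94 113 126 127 127 126 127
  127 127]
 [127 127 127 128 126 125 115  89  68  49  51  68  92 114 124 126 126 125
  125 126]
 [127 125 125 126 126 124 111  75  52  45  47  53  70 100 118 120 120 120
  119 116]
 [120 118 118 119 119 120 109  77  49  47  47  49  63  90 111 114 113 113
  111 107]
 [112 110 109 110 109 112 105  81  57  52  53  55  65  89 109 114 113 113
  111 111]
 [104 106 104 104 105 106  99  82  69  68  68  68  72  87 100 103 104 103
  102 101]
 [ 93  
[... 5296 characters left out ...]
3  31  40  40  37  39  29  40  34]
 [116 119 109 105 120 121 117 121 120 122 118 114 115 117 123 113 120 105
   84  88  73  41  34  49  36  36  27  35  39  41  31  31]
 [117 117  87  61  93 105 106 117 123 120 117 116 117 123 115 117 120  92
   83  92  60  34  43  40  43  43  34  38  29  43  40  40]
 [120 118 107  85  68  52  68  87 110 117 117 116 122 120 117 120 106  85
   89  75  40  30  46  36  36  35  38  35  37  38  33  39]
 [112 119 121 122 121 123 102  59  92 118 119 116 114 115 115 116  92  81
   84  44  39  41  49  44  34  35  36  42  37  43  40  39]
 [115 117 116 121 114 120 118 119 118 120 116 120 117 116 121 102  77  94
   65  35  38  42  38  42  39  44  39  39  40  36  35  45]]
```

```bash
python3 - <<'E'
from h import *
h0=cv2.cvtColor(cv2.imread('pics/side0.png'),cv2.COLOR_BGR2GRAY);print(h0[272:290,222:238])
t0=np.array([.0,0])
for nm,tp,sd in[('index',(205.0,187.6),[(211.4,309),(211.8,309),(211.4,310)]),('pointer',(240.5,186.3),[(228.5,280),(229,280.5),(229,281)])]:
    for q in sd: print(nm,q,tri(np.array(tp),np.array(q),(.68,.2,.04)))
for z in(.034,.038,.042,.046):
    print(z,'idx',plane('top',(205.0,187.6),z),proj('side',plane('top',(205.0,187.6),z)),'ptr',plane('top',(240.5,186.3),z),proj('side',plane('top',(240.5,186.3),z)))
E
```

```text
[[122 114 115 114 117 118 121 117 117 119 116 121 115 118 119 119]
 [115 114 105 105 119 118 117 119 119 118 120 120 117 122 117  98]
 [112 106 102 110 122 123 117 124 117 117 117 117 120 122 114  83]
 [115  97 105 120 116 115 115 117 118 119 118 116 117 125 102  73]
 [114 120 114 123 118 123 114 118 115 122 116 121 121 111  80  58]
 [118 123 120 118 116 119 121 122 120 118 117 122 120  94  59  64]
 [118 117 119 121 119 120 115 115 111  94  69 105 106  76  62  62]
 [122 124 118 118 123 121  95  48  52  43  32  57  65  63  59  61]
 [103 109 112 119 122 125 100  43  20  26  45  67  64  64  63  55]
 [ 46  73  78  85 114 121 115  84  23  31  67  71  66  63  61  65]
 [134 113  80  53  97 124 128  98  41  47  72  68  63  62  62  60]
 [124 121 125 123 119 121 124 103  72  72  71  62  64  52  65  61]
 [ 95 113 119 120 121 119 119 121 108  73  59  60  62  59  60  67]
 [ 49  89 117 120 118 117 122 122 110  84  57  62  63  66  66  63]
 [127 118 123 119 118 120 122 113  81  61  59  61  64  63  63  70]
 [122 123 115 116 118 122 119  96  57  63  59  63  63  63  60  65]
 [119 121 118 121 114 122 10
[... 398 characters left out ...]
))
pointer (228.5, 280) (array([0.682 , 0.1631, 0.0426]), array([-0.3234, -0.7702,  0.8345,  0.1129]))
pointer (229, 280.5) (array([0.6817, 0.1631, 0.0411]), array([-0.2145, -0.511 ,  0.5535,  0.0748]))
pointer (229, 281) (array([0.682 , 0.1633, 0.0395]), array([-0.2015, -0.4802,  0.52  ,  0.0702]))
0.034 idx [0.6806 0.2402 0.034 ] [212.8923 310.5217] ptr [0.682  0.1636 0.034 ] [229.8183 282.7275]
0.038 idx [0.6798 0.2394 0.038 ] [213.079  309.2125] ptr [0.6812 0.163  0.038 ] [229.9835 281.5013]
0.042 idx [0.679  0.2385 0.042 ] [213.2666 307.8965] ptr [0.6804 0.1625 0.042 ] [230.1495 280.2686]
0.046 idx [0.6782 0.2377 0.046 ] [213.4552 306.5737] ptr [0.6796 0.1619 0.046 ] [230.3165 279.0294]
```

>>> jog_arm([
  [0.045,0,0,0],
  [0,0,0,0],
  [0,0,0,0],
])

```text
time_s: 33.7
tcp_pos: [0.6067, 0.3095, 0.2367]
ee_rot: [[-0.019, 1.0, -0.002], [1.0, 0.019, -0.003], [-0.003, -0.002, -1.0]]
wrist_force: [2.0, -8.2, 4.9]
gripper_width: 0.18
gripper_force: 30.0
```

```bash
python3 - <<'E'
from h import *
print(sense()['tcp_pos'])
g=sum(cv2.cvtColor(eyes.capture('top'),cv2.COLOR_BGR2GRAY).astype(float) for _ in range(6))/6
G=g[183:194,198:214];print(G.round().astype(int))
for r_ in range(184,193):
    d=np.clip(np.percentile(g[r_,198:214],85)-8-g[r_,198:214],0,None);print(r_,(d*np.arange(198,214)).sum()/d.sum())
E
```

```text
[0.6067 0.3095 0.2367]
[[126 116 101  90  59  44  44  45  44  38  46  87 121 127 122 114]
 [127 125 118 101  67  46  42  39  42  47  57  91 121 127 126 124]
 [127 127 125 115  90  68  47  37  59  83  92 106 123 127 127 127]
 [127 127 127 124 116  96  62  45  80 115 122 124 127 127 127 127]
 [127 127 127 128 125 110  76  54  86 120 128 128 127 128 127 127]
 [126 127 127 128 126 113  83  60  82 114 126 128 127 127 127 127]
 [127 127 127 127 122 104  77  59  72  99 122 126 127 127 126 127]
 [127 127 127 126 114  86  63  53  58  82 109 118 125 126 126 126]
 [126 126 126 124 108  70  48  46  48  66  88 102 117 121 120 120]
 [119 119 120 119 105  66  46  45  46  58  77  92 110 114 114 114]
 [109 110 110 112 101  67  52  52  53  60  74  90 109 114 113 113]]
184 205.12243929447123
185 204.95764600980826
186 204.67165419783873
187 204.81229418221736
188 204.98266897746967
189 205.08234217749313
190 205.10957178841312
191 205.35962877030164
192 205.5062191973715
```

>>> jog_arm([
  [0.02,0,0,0],
  [0,0,0,0],
  [0,0,0,0],
  [0,0,0,0],
  [0,0,0,0],
  [0,0,0,0],
  [0,0,0,0],
  [0,0,0,0],
  [0,0,0,0],
  [0,0,0,0],
])

```text
time_s: 35.0
tcp_pos: [0.6067, 0.3098, 0.2367]
ee_rot: [[-0.019, 1.0, -0.002], [1.0, 0.019, -0.004], [-0.004, -0.002, -1.0]]
wrist_force: [2.1, -8.6, 3.8]
gripper_width: 0.178
gripper_force: 30.0
```

>>> jog_arm([
  [0,0,0,0],
  [0,0,0,0],
  [0,0,0,0],
  [0,0,0,0],
  [0,0,0,0],
  [-0.05,0,0,0],
  [-0.1,0,0,0],
  [-0.15,0,0,0],
  [-0.2,0,0,0],
  [-0.2,0,0,0],
])

```text
time_s: 36.0
tcp_pos: [0.607, 0.2962, 0.2367]
ee_rot: [[-0.019, 1.0, -0.001], [1.0, 0.019, -0.002], [-0.002, -0.001, -1.0]]
wrist_force: [2.6, -6.0, 3.9]
gripper_width: 0.183
gripper_force: 30.0
```

>>> jog_arm([
  [-0.2,0,0,0],
  [-0.2,0,0,0],
  [-0.2,0,0,0],
  [-0.2,0,0,0],
  [-0.2,0,0,0],
  [-0.2,0,0,0],
  [-0.2,0,0,0],
  [-0.2,0,0,0],
  [-0.2,0,0,0],
  [-0.2,0,0,0],
])

```text
time_s: 37.0
tcp_pos: [0.6077, 0.257, 0.2367]
ee_rot: [[-0.019, 1.0, 0.0], [1.0, 0.019, -0.0], [-0.0, 0.0, -1.0]]
wrist_force: [0.3, -4.1, 5.4]
gripper_width: 0.179
gripper_force: 30.0
```

>>> jog_arm([
  [-0.2,0,0,0],
  [-0.2,0,0,0],
  [-0.15,0,0,0],
  [-0.1,0,0,0],
  [-0.1,0,0,0],
  [-0.1,0,0,0],
  [-0.1,0,0,0],
  [-0.1,0,0,0],
  [0,0,0,0],
])

```text
time_s: 37.9
tcp_pos: [0.6082, 0.2363, 0.2367]
ee_rot: [[-0.019, 1.0, 0.001], [1.0, 0.019, 0.0], [0.0, 0.001, -1.0]]
wrist_force: [0.9, -3.3, 6.1]
gripper_width: 0.181
gripper_force: 30.0
```

>>> jog_arm([
  [-0.05,0,0,0],
  [-0.05,0,0,0],
  [-0.05,0,0,0],
  [-0.05,0,0,0],
  [0,0,0,0],
  [0,0,0,0],
])

```text
time_s: 38.5
tcp_pos: [0.6083, 0.2325, 0.2367]
ee_rot: [[-0.019, 1.0, 0.001], [1.0, 0.019, 0.0], [0.0, 0.001, -1.0]]
wrist_force: [0.7, -2.7, 5.6]
gripper_width: 0.181
gripper_force: 30.0
```

>>> jog_arm([
  [-0.04,0,0,0],
  [0,0,0,0],
  [0,0,0,0],
])

```text
time_s: 38.8
tcp_pos: [0.6082, 0.2322, 0.2367]
ee_rot: [[-0.02, 1.0, 0.001], [1.0, 0.02, 0.001], [0.001, 0.001, -1.0]]
wrist_force: [1.0, -1.5, 5.5]
gripper_width: 0.181
gripper_force: 30.0
```

>>> jog_arm([
  [-0.04,0,0,0],
  [0,0,0,0],
  [0,0,0,0],
])

```text
time_s: 39.1
tcp_pos: [0.6082, 0.2319, 0.2367]
ee_rot: [[-0.02, 1.0, 0.001], [1.0, 0.02, 0.002], [0.002, 0.001, -1.0]]
wrist_force: [-0.9, 1.7, 4.6]
gripper_width: 0.179
gripper_force: 30.0
```

>>> jog_arm([
  [0,0,0,0],
  [0,0,0,0],
  [0,0,0,0],
  [0,0,0,0],
  [0,0,0,0],
], grip=40)

```text
time_s: 39.6
tcp_pos: [0.6082, 0.2305, 0.2358]
ee_rot: [[-0.019, 1.0, -0.001], [1.0, 0.019, -0.0], [-0.0, -0.001, -1.0]]
wrist_force: [0.3, 0.4, 0.6]
gripper_width: 0.448
gripper_force: 0.0
```

>>> jog_arm([
  [0,0,-0.3,0],
  [0,0,-0.6,0],
  [0,0,-1,0],
  [0,0,-1,0],
  [0,0,-1,0],
  [0,0,-1,0],
  [0,0,-1,0],
  [0,0,-1,0],
  [0,0,0,0],
])

```text
time_s: 40.5
tcp_pos: [0.6087, 0.2306, 0.3792]
ee_rot: [[-0.02, 1.0, 0.008], [1.0, 0.02, 0.004], [0.004, 0.008, -1.0]]
wrist_force: [0.1, 1.3, -0.4]
gripper_width: 0.457
gripper_force: 0.0
```

```bash
python3 - <<'E'
from h import *
s=sense();print(s['tcp_pos'],s['wrist_force'],s['time_s'],s['joints'])
si=eyes.capture('side');t=eyes.capture('top');cv2.imwrite('pics/side9.png',si);cv2.imwrite('pics/top9.png',t)
for c in('top','side'):
  for n in('tray','tray_fin','mount_a','pointer','carriage','jar','cup','mouse'):print(c,n,[(d['centre'],round(d['conf'],2)) for d in eyes.spot_in(c,n)[:1]])
g=cv2.cvtColor(t,cv2.COLOR_BGR2GRAY);print(g[183:192,236:246])
E
```

```text
[0.6087 0.2306 0.3792] [ 0.0882  1.3258 -0.3522] 40.5 [ 34.9724  25.4443   2.0487   0.0784 -66.1095 146.1159]
top tray [([0.5533, 0.1523, 0.0445], 0.58)]
top tray_fin [([0.5537, 0.1561, 0.0482], 0.9)]
top mount_a [([0.6212, 0.1704, 0.0282], 0.4)]
top pointer [([0.6151, 0.1692, 0.068], 0.64)]
top carriage [([0.6136, 0.1644, 0.0638], 0.95)]
top jar [([0.4448, -0.3656, 0.1294], 0.92)]
top cup [([0.4236, 0.4106, 0.0413], 0.68)]
top mouse [([0.3687, -0.0358, 0.0334], 0.88)]
side tray [([0.5526, 0.1655, 0.0442], 0.96)]
side tray_fin [([0.5554, 0.1668, 0.0463], 0.88)]
side mount_a [([0.4265, 0.3932, 0.0502], 0.3)]
side pointer []
side carriage [([0.6093, 0.1865, 0.0612], 0.79)]
side jar [([0.4403, -0.3492, 0.0573], 0.92)]
side cup [([0.425, 0.3937, 0.0504], 0.83)]
side mouse [([0.3673, -0.0222, 0.0309], 0.89)]
[[129 128 130 130 121 112 120 129 131 131]
 [131 130 131 130 128 126 128 130 131 131]
 [131 131 130 125 119 123 128 132 130 131]
 [130 130 130 119 100 103 119 128 131 130]
 [131 131 128 113  83  77 101 122 130 130]
 [129 128 119 100  74  62  82 109 127 130]
 [126 122 102  72  56  52  62  90 117 129]
 [119 117  92  59  47  49  51  71  99 115]
 [106 110  88  59  50  49  50  63  88 107]]
```

```bash
python3 - <<'E'
from h import *
t=cv2.imread('pics/top9.png');g=cv2.cvtColor(t,cv2.COLOR_BGR2GRAY)
p=proj('top',[.5465,.159,.086]);print('fin top expected px',p)
for dx in(-.014,.014): print(proj('top',[.5465+dx,.159,.086]))
print('mouth roof edge',proj('top',[.5715,.16,.0645]),'tongue end',proj('top',[.5325,.16,.044]))
u,v=np.round(p).astype(int);print(g[v-16:v+16,u-12:u+14])
m=eyes.outline_of('top','tray_fin')[0]['mask'];y,x=np.nonzero(m);print(x.min(),x.max(),y.min(),y.max())
E
```

```text
fin top expected px [239.4311 246.8211]
[239.4627 253.6641]
[239.3995 239.9932]
mouth roof edge [240.3924 235.764 ] tongue end [241.87   255.1499]
[[ 80  86  84  83  84  84  82  83  80  80  81  82  81  80  82  85  85  83
   83  83  82  82  81  82  82  83]
 [ 81  85  84  84  84  84  82  82  81  81  82  83  82  80  82  86  86  84
   85  85  85  83  85  85  87  86]
 [ 82  85  87  85  85  85  85  83  83  84  84  85  83  84  85  87  87  87
   87  87  86  86  87  87  86  86]
 [ 80  85  86  86  86  86  85  86  85  86  86  86  87  85  84  84  83  84
   84  84  83  82  81  81  82  82]
 [ 71  78  81  79  81  81  82  82  82  82  84  85  87  84  81  81  81  84
   87  85  84  82  82  86  91  93]
 [ 58  73  85  86  87  88  91  93  92  92  93  96  96  95  95  95  95  98
  101 103 102 101 102 106 111 112]
 [ 49  81 104 108 109 110 115 117 117 116 116 117 116 118 118 116 118 116
  117 118 119 118 120 122 122 123]
 [ 48  84 112 119 119 122 128 129 128 127 128 127 127 127 128 128 125 120
  117 125 129 128 128 128 129 129]
 [ 50  80 110 123 126 128 131 130 130 128 127 127 128 130 129 124 112 102
   99 1
[... 1851 characters left out ...]
 114 113 110 111 114 116 116]
 [130 125 117 116 116 115 114 113 114 115 113 114 114 115 115 116 116 116
  115 115 116 114 114 115 114 115]
 [129 124 116 115 117 115 113 114 113 114 115 117 118 116 115 114 115 116
  116 116 115 116 116 115 116 116]
 [129 124 117 116 117 116 116 116 116 115 116 118 119 116 115 115 116 118
  120 120 121 121 120 121 119 120]
 [129 126 122 121 122 121 120 121 120 121 118 117 118 116 115 116 118 123
  127 127 128 128 128 127 127 127]
 [130 130 128 128 128 127 127 128 128 128 124 117 114 115 117 118 123 128
  129 130 129 130 129 129 129 129]
 [131 130 129 131 130 129 129 129 129 129 127 121 119 121 122 124 127 129
  130 129 130 129 130 130 129 128]]
230 258 236 255
```

```bash
python3 -c "
from station import r
print(r.finish_job())"
```

```text
the job is handed in; nothing more can be done
None
```

I've handed the job in: the tray is home in the slot with both mounts in it. The carriage pointer was drawn level with the index to within about 1 mm by camera, held for over a second, and eased back to rest. The bystanders had not visibly moved in the last pictures, and I got no verdict back.

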